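# Refit the lifting spring of a lid dispenser

## Task

Refit the lifting spring of the lid dispenser: take the coil spring from the tray and thread it, tail end down, over the upright post until it sits fully down on the base, twisting it a little clockwise whenever its tail snags on a slotted collar until it drops through. Then turn it clockwise until the tail just comes up against the stop pin, and let go of it, standing upright. Use a light hand: never force the spring down or against the pin, and leave the jar, the can and the tub where they are.

Things in the scene. Friction and masses are not known exactly. Their poses are not given: they have to be found in the camera images.
- stand: Fixed lid dispenser stand: grey steel base 120 x 120 x 14 mm, on its centre a steel post 15 mm in diameter with two slotted collars. Origin: underside of the base on the post's axis; z up along the post. Angles told below are about z from the stand's x axis, positive = anticlockwise from above.
- post_end (a point): Tip of the post, 90 mm above the stand's origin; the last 6 mm are a cone. Axes as the stand's.
- upper_collar (a point): Middle of the stretch in which the upper collar is clamped by hand: dark steel, 33 mm in diameter, 6 mm thick, its top at 62 to 76 mm above the stand's origin (not measured; this point is at 66 mm). It has one radial slot, 9.5 mm wide, for the spring's tail, at some angle from +5 to +30 deg (not measured).
- lower_collar (a point): Centre of the lower collar, 27 mm above the stand's origin: alike, underside at 24 mm, top at 30 mm; its slot is at some angle from -10 to -35 deg (not measured). So the tail never goes straight through both; it has about 10 deg of play either way in a slot.
- stop_ring: Fixed foot ring of the stop pin; origin on the post's axis on the base's top (14 mm above the stand's origin), axes as the stand's. The pin, 5 mm in diameter, 9 mm high, stands below the lower collar, 13.5 mm from the post's axis at some angle from -75 to -150 deg (not measured). The tail, coming clockwise, meets it 19 deg sooner (-56 to -131 deg).
- spring_head (a point): Close-wound top of the steel coil spring that stands in the tray. Spring: 80 mm long, 48 mm outer, 40 mm inner diameter, 4 mm wire, 100 g. Its top 25 mm are stiff: grip there across the diameter, from any side. Point: on the axis, 68 mm above the foot, 12 mm below the top; z up, x towards the tail.
- spring_mid (a point): Centre of the spring, half-way up (40 mm above its foot), same axes. The open coils below the head yield about 0.7 mm per newton along the axis (28 mm at most) and twist about 0.6 rad per N m.
- spring_tail (a point): The spring's tail: end of the lowest coil bent straight inwards, reaching to 10.5 mm from the axis, 4 mm thick. Point: on the tail, 14.5 mm from the axis, 2 mm above the foot; x outwards. Over 22 N in all between spring and stand is forcing it; 2 to 6 N of push is enough at a snag, and 0.05 to 0.12 N m, with no push, at the stop pin.
- tray: Fixed shallow grey plastic tray, 140 x 120 x 20 mm, walls and floor 4 mm; origin at the centre of its underside. The spring stands on its floor.
- jar: Bystander: clear jar with a lid, 84 mm in diameter, 120 mm high; origin at the centre of its underside.
- can: Bystander: food can, 74 mm in diameter, 105 mm high; origin at the centre of its underside.
- tub: Bystander: white open tub, 100 mm in diameter, 70 mm high; origin at the centre of its underside.
Mind the look-alikes: they are no part of the job. What is shaped like the stand but yellow is not meant.

How it is judged:
By the outcome, as a careful person would: the job done as asked, in the order asked, and still so for the second after the job is handed in, with the robot touching nothing.
It also fails if it takes over 72 s, if anything falls off the work surface, if the arm or the gripper's body presses on something with over 40 N, if the wrist force passes 120 N, or if a joint passes its speed limit or range.

## Robot

A 7-joint arm with a two-finger parallel gripper is mounted at the origin on the work surface. World frame = base frame: x ahead of the robot, y to its left, z up, the work surface at z = 0. Lengths are in mm, angles in rad, forces in N, time in s.
With the tool pointing down it reaches from about 400 to 875 mm from the base axis. Payload 19.3 kg.
Tool frame: the origin (TCP) lies at the very end of the fingers, on their centre line; the grasp point (between the pads) lies 19 mm behind it (grip_point_offset is the z of the grasp point in the tool frame, in mm); z points along the fingers, y is the line along which they close (so a half turn about z gives the same grasp; the last joint's range is limited). The gripper opens to 85 mm and grips with 20 to 120 N. Pads are 22 mm wide; open, the fingers measure 114 mm over their backs; the gripper's body (76 mm by 85 mm) begins 54 mm behind the grasp point. The pads swing forward as they close: fully open they stand 13 mm farther back than shut.
Start: joints at [-1.392, 0.521, -0.036, 1.599, 0.021, 1.021, -0.113], TCP at [153.92, 605.742, 231.291] pointing down, gripper open.
Joint ranges: [-2.91, 2.91], [-0.3, 2.13], [-1.5, 1.42], [0.17, 2.43], [-1.26, 4.41], [0.16, 1.93], [-2.52, 2.52]. Speed limits (rad/s): [1.89, 1.89, 2.39, 2.39, 3.01, 3.01, 3.01].

## Interface

Orientations are given as a 3x3 rotation matrix whose columns are the frame's x, y, z axes.
In Python, from workcell import movep, movel, goto_joints, open_gripper, clamp, wait, inverse_kinematics, read_state, camera, PlanningError, finish_job, grip_point_offset gives the robot as it stands. Calls block until the motion is done:
- movep(position, orientation): joint-space move of the TCP to a pose.
- movel(position, frame=None, max_speed=150, guard=None): straight line of the TCP; frame=None keeps the orientation; max_speed is the mean speed in mm/s. With guard (N) it stops when the force on the tool has changed by that much, and returns True; else False.
- goto_joints(angles): joint-space move.
- open_gripper() and clamp(): open the fingers fully, or close them until they stop; the grip force is fixed at half the most.
- wait(seconds).
- inverse_kinematics(position, orientation): joint angles nearest the present ones, or None.
- read_state(): the state.
- camera(name): name is "scene" or "top" or "wrist"; returns a dict with "image" (420x560x3 uint8, blue, green, red), "range_z" (420x560 float32, mm along the optical axis (not along the pixel's ray), 0 where there is no reading), "fx", "fy", "cx", "cy" (pixels), "cam_to_world" (4x4, takes a point from camera to world coordinates). Camera axes: x right, y up, looking along -z (the intrinsics and any distortion apply to the point x, -y, -z); pixel columns grow to the right and rows downward; lengths in mm; the calibration is good to about 2 mm. A picture is of the moment at which its call begins.
A pose or a line that the arm cannot do raises PlanningError and nothing moves.
- finish_job(): hands the job in; it is judged then, once.
The state is a dict: "time": time; "qpos": joint angles; "qvel": joint speeds; "joint_efforts": joint torques, N m; "eef_pos": TCP position; "tool_rot": TCP orientation; "ft_force": force on the tool from outside, world axes, zero at the start; "torque": the same for the moment, N m; "finger_gap": finger opening in mm; "gripper_force": force on a finger pad.
Only numpy, scipy, OpenCV 4.12 (cv2) and the standard library are available. Lean on these libraries where they do the work, as an engineer would, in place of code of your own. Each camera call takes 0.05 s, during which the arm holds its last target. There are 200 camera calls.

## Working session

There is one attempt and no reset: what is moved stays moved. The work goes in short steps, each a Python script; the robot and the scene stay as the last script left them, time stands still between calls to the robot, and variables do not carry over. Pictures are saved under pics/ and viewed, at most 10 in all, crops included, and the job is handed in when it is done.

```bash
ls; mkdir -p pics; cat > h.py <<'E'
import numpy as np, cv2, pickle
from workcell import *
def pts(c):
    z=c["range_z"].astype(float); v,u=np.mgrid[0:z.shape[0],0:z.shape[1]]
    P=np.stack([(u-c["cx"])/c["fx"]*z,-(v-c["cy"])/c["fy"]*z,-z,np.ones_like(z)],-1)
    return (P@np.array(c["cam_to_world"]).T)[...,:3]
E
python3 - <<'E'
from h import *
ims=[]
for n in("scene","top"):
    c=camera(n); pickle.dump(c,open(n+".pkl","wb")); print(n,{k:v for k,v in c.items() if k not in("image","range_z")}); ims.append(c["image"])
cv2.imwrite("pics/scene.png",cv2.resize(ims[0],(784,588))); cv2.imwrite("pics/top.png",cv2.resize(ims[1],(784,588)))
s=read_state(); print(s, grip_point_offset)
E
```

```text
pics
scene {'fx': 489.2862797562912, 'fy': 489.2862797562912, 'cx': 276.07940954853586, 'cy': 209.9166243702099, 'cam_to_world': array([[-8.36854153e-01, -3.83586060e-01,  3.90559677e-01,
         8.49823542e+02],
       [ 5.47420812e-01, -5.89464429e-01,  5.94022004e-01,
         7.09166163e+02],
       [ 2.36247715e-03,  7.10910277e-01,  7.03278748e-01,
         7.86691485e+02],
       [ 0.00000000e+00,  0.00000000e+00,  0.00000000e+00,
         1.00000000e+00]])}
top {'fx': 435.03547749979003, 'fy': 435.03547749979003, 'cx': 275.65686850119437, 'cy': 207.20842872573465, 'cam_to_world': array([[ 2.05361214e-02,  9.97532287e-01, -6.71386921e-02,
         3.84964693e+02],
       [-9.99564857e-01,  1.90629349e-02, -2.25100031e-02,
         8.49263819e+01],
       [-2.11745943e-02,  6.75717454e-02,  9.97489697e-01,
         1.17615260e+03],
       [ 0.00000000e+00,  0.00000000e+00,  0.00000000e+00,
         1.00000000e+00]])}
{'time': 0.1, 'qpos': array([-1.39217912,  0.52193774, -0.03633583,  1.59989838,  0.02119712,
        1.02107181, -0.11278207]), 'qvel': array([ 6.80972453e-04, -9.88899919e-04,  5.70062127e-04, -1.42631839e-04,
       -6.10141887e-05,  2.92505774e-05, -8.03508771e-04]), 'joint_efforts': array([ 4.13475267e-03, -9.28494716e+01,  1.98431700e+00, -3.70532084e+01,
        1.81172113e-02,  5.51839927e-03, -6.84782390e-05]), 'eef_pos': array([153.86975779, 605.48959419, 230.81241204]), 'tool_rot': array([[-9.69207275e-01,  2.46246274e-01, -1.74735932e-04],
       [ 2.46246330e-01,  9.69206846e-01, -9.13970461e-04],
       [-5.57065592e-05, -9.28854902e-04, -9.99999567e-01]]), 'ft_force': array([-0.31506024,  0.0565277 ,  0.42781959]), 'torque': array([-0.02053027, -0.00943246,  0.00421124]), 'gripper_force': 0.0, 'finger_gap': 85.50552192173681} -18.700000000000003
```

View pics/scene.png

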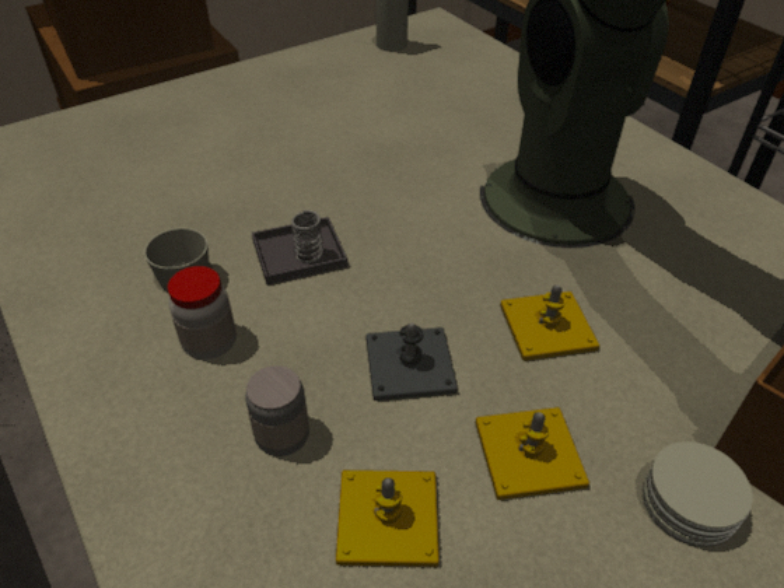

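View pics/top.png

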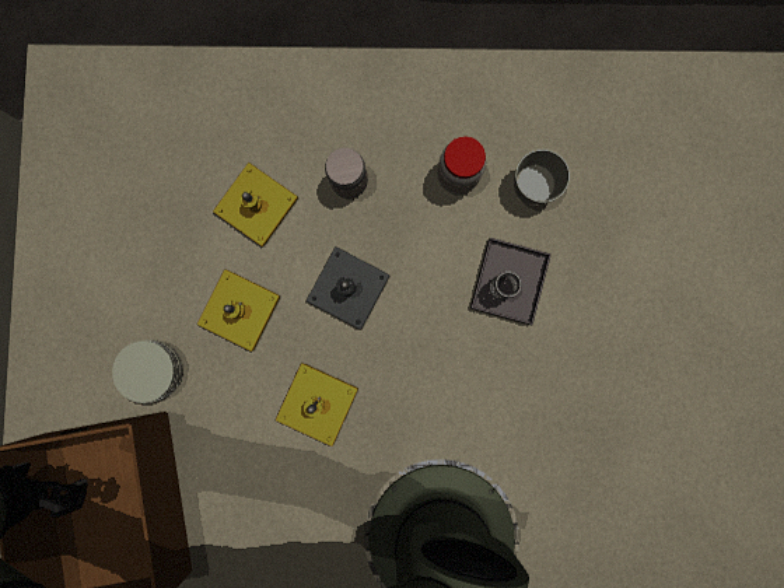

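The scene view shows the grey stand at (410,360) and the spring in the tray at (307,237). The top view has the stand at (347,288), the spring at (508,284), the can at (346,172), the jar at (463,160) and the tub at (541,180).

```bash
python3 - <<'E'
from h import *
c=pickle.load(open("top.pkl","rb")); P=pts(c); s=560/784
def roi(u,v,r): 
    u,v,r=int(u*s),int(v*s),int(r*s); return (slice(v-r,v+r),slice(u-r,u+r))
hsv=cv2.cvtColor(c["image"],cv2.COLOR_BGR2HSV)
# stand: height 5..25 in roi
q=P[roi(347,288,60)].reshape(-1,3); m=(q[:,2]>7)&(q[:,2]<22)
r=cv2.minAreaRect(q[m][:,:2].astype(np.float32)); print("stand",r,np.percentile(q[m][:,2],[10,50,90]))
m=q[:,2]>40; print("post",q[m].mean(0),q[:,2].max(),m.sum()); m=q[:,2]>80; print(q[m])
q=P[roi(508,284,35)].reshape(-1,3); m=q[:,2]>70; print("spring",q[m].mean(0),m.sum(),q[:,2].max(),cv2.minEnclosingCircle(q[m][:,:2].astype(np.float32)))
for n,u,v,h in(("can",346,172,105),("jar",463,160,120),("tub",541,180,70)):
    q=P[roi(u,v,40)].reshape(-1,3); m=abs(q[:,2]-h)<6; print(n,cv2.minEnclosingCircle(q[m][:,:2].astype(np.float32)))
q=P[roi(508,284,70)].reshape(-1,3); m=(q[:,2]>12)&(q[:,2]<26);print("tray",cv2.minAreaRect(q[m][:,:2].astype(np.float32)))
E
```

```text
stand ((469.39892578125, 182.92652893066406), (161.30670166015625, 167.02099609375), 34.09469985961914) [10.44803561 13.31726912 16.32779892]
post [450.02992573 167.07347745 277.52312568] 1176.152596725035 152
[[ 384.96469329   84.9263819  1176.15259673]
 [ 384.96469329   84.9263819  1176.15259673]
 [ 384.96469329   84.9263819  1176.15259673]
 [ 384.96469329   84.9263819  1176.15259673]
 [ 384.96469329   84.9263819  1176.15259673]
 [ 384.96469329   84.9263819  1176.15259673]
 [ 384.96469329   84.9263819  1176.15259673]
 [ 384.96469329   84.9263819  1176.15259673]
 [ 384.96469329   84.9263819  1176.15259673]
 [ 384.96469329   84.9263819  1176.15259673]
 [ 384.96469329   84.9263819  1176.15259673]
 [ 384.96469329   84.9263819  1176.15259673]
 [ 384.96469329   84.9263819  1176.15259673]
 [ 472.89636916  190.07303761   80.87891954]
 [ 472.90800817  187.49675092   81.32735104]
 [ 472.82171072  184.81149233   82.99381091]
 [ 472.8700622   182.28348417   82.98395018]
 [ 384.96469329   84.9263819  1176.15259673]
 [ 470.02598804  192.18295718   84.53841888]
 [ 469.9615528   189.51940855   85.
[... 1457 characters left out ...]
96469329   84.9263819  1176.15259673]
 [ 384.96469329   84.9263819  1176.15259673]
 [ 384.96469329   84.9263819  1176.15259673]
 [ 384.96469329   84.9263819  1176.15259673]
 [ 384.96469329   84.9263819  1176.15259673]
 [ 384.96469329   84.9263819  1176.15259673]]
spring [467.91036316 -97.3506509  145.3750204 ] 116 1176.152596725035 ((434.01971435546875, -22.815820693969727), 118.3841552734375)
can ((677.5027465820312, 189.5870361328125), 34.88273620605469)
jar ((694.938232421875, -24.119441986083984), 36.41303634643555)
tub ((676.0724487304688, -171.43128967285156), 50.11090087890625)
tray ((485.47369384765625, -125.40341186523438), (120.79763793945312, 140.5133056640625), 75.84154510498047)
```

```bash
cat >> h.py <<'E'
def down(yaw):  # tool y axis at angle yaw+90 ; x axis at yaw... z down
    c,s=np.cos(yaw),np.sin(yaw); return np.array([[c,s,0],[s,-c,0],[0,0,-1.]])
def uv(c,p):
    T=np.linalg.inv(np.array(c["cam_to_world"])); q=T[:3,:3]@p+T[:3,3]; return c["cx"]+c["fx"]*q[0]/-q[2], c["cy"]-c["fy"]*q[1]/-q[2]
E
python3 - <<'E'
from h import *
c=camera("wrist"); s=read_state(); T=np.array(c["cam_to_world"]); R=s["tool_rot"]
print("cam in tool pos",R.T@(T[:3,3]-s["eef_pos"]),"\n",R.T@T[:3,:3],c["fx"])
# camera over the stand centre
off=R.T@(T[:3,3]-s["eef_pos"]); look=R.T@(-T[:3,2])
for yaw in np.deg2rad(np.arange(-180,180,30)):
    D=down(yaw); H=380; d=D@look; cam=np.array([466,186,60])-d*((60-H)/d[2]); t=cam-D@off
    q=inverse_kinematics(t,D); print(np.rad2deg(yaw).round(),t.round(),None if q is None else np.round(q,2))
E
```

```text
cam in tool pos [  75.84672507    1.60776241 -142.55881909] 
 [[-7.80221468e-04  9.54251505e-01  2.99004107e-01]
 [ 9.99999689e-01  7.77714346e-04  1.27376645e-04]
 [-1.10990428e-04  2.99004113e-01 -9.54251816e-01]] 290.50507329586867
-180.0 [442. 184. 237.] [-0.65  0.28  0.16  1.97 -0.06  0.89  1.11]
-150.0 [446. 172. 237.] [-0.51  0.28  0.02  1.97 -0.01  0.89  1.61]
-120.0 [455. 164. 237.] [-0.4   0.29 -0.09  1.95  0.03  0.9   2.12]
-90.0 [468. 162. 237.] [ 0.45  0.59 -1.27  1.89  0.62  1.14  2.09]
-60.0 [480. 166. 237.] [-1.26  0.65  1.23  1.93 -0.71  1.08 -2.34]
-30.0 [488. 175. 237.] [-1.25  0.68  1.23  1.91 -0.72  1.1  -1.82]
0.0 [490. 188. 237.] [-1.02  0.45  0.74  1.88 -0.37  0.95 -1.68]
30.0 [486. 200. 237.] [-0.96  0.42  0.61  1.88 -0.29  0.94 -1.26]
60.0 [477. 208. 237.] [-0.92  0.39  0.53  1.89 -0.24  0.93 -0.81]
90.0 [464. 210. 237.] [-0.89  0.36  0.45  1.91 -0.19  0.91 -0.35]
120.0 [452. 206. 237.] [-0.82  0.33  0.34  1.94 -0.14  0.9   0.12]
150.0 [444. 197. 237.] [-0.74  0.3   0.24  1.96 -0.09  0.89  0.6 ]
```

```bash
cat >> h.py <<'E'
off=np.array([75.85,1.6,-142.56]); look=np.array([-.299,0,.9543])
def view(target,H,yaw,vertical=False):
    D=down(yaw); d=np.array([0,0,-1.]) if vertical else D@look
    cam=np.array(target,float)+d*((H-target[2])/d[2]); return cam-D@off,D
E
python3 - <<'E'
from h import *
ims=[]
for i,(tg,H,yaw,v) in enumerate([((466,186,60),300,120,0),((466,186,40),300,-150,0),((466,186,60),300,-180,1),((474,-108,60),310,-180,1)]):
    movep(*view(tg,H,np.deg2rad(yaw),v)); wait(.2); c=camera("wrist"); pickle.dump(c,open(f"w{i}.pkl","wb")); u,w=uv(c,np.array(tg)); print(u,w,read_state()["time"])
    u,w=int(u),int(w); ims.append(cv2.resize(c["image"][max(w-65,0):w+65,max(u-85,0):u+85],(400,300),interpolation=cv2.INTER_CUBIC))
b=np.vstack([np.hstack(ims[:2]),np.hstack(ims[2:])]); cv2.imwrite("pics/w.png",np.clip(b*2.0,0,255).astype(np.uint8))
E
```

```text
283.9045802240613 213.9692751049872 2.3083
284.87874643341195 210.738242043647 3.7917
284.2357254358422 121.14226594278134 4.5
282.7539371300677 119.93702793254226 5.8833
```

View pics/w.png

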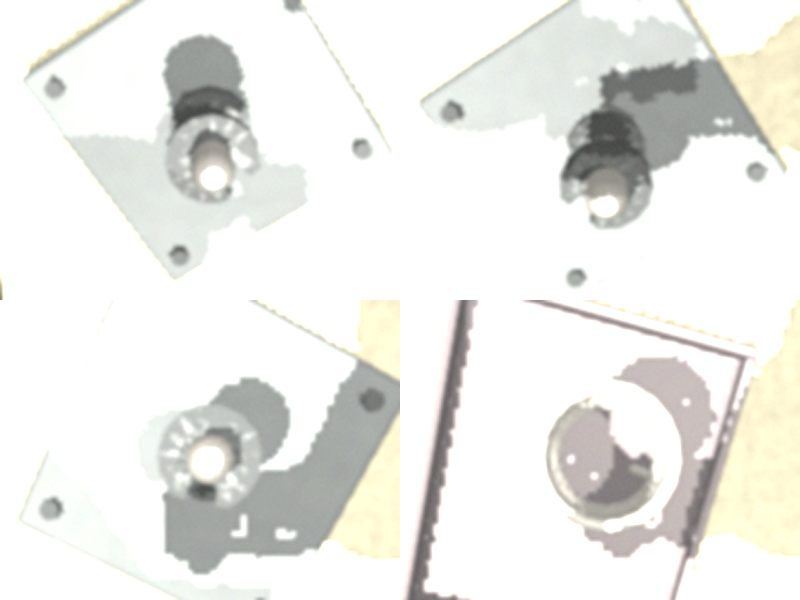

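```bash
python3 - <<'E'
from h import *
ims=[]
for i,tg in enumerate([(466,186,60),(466,186,50),(466,186,60),(474,-108,60)]):
    c=pickle.load(open(f"w{i}.pkl","rb")); u,w=map(int,uv(c,np.array(tg,float))); im=c["image"][w-36:w+36,u-48:u+48]
    print(i,u-48,w-36); ims.append(cv2.resize(im,(400,300),interpolation=cv2.INTER_CUBIC))
b=np.vstack([np.hstack(ims[:2]),np.hstack(ims[2:])]); cv2.imwrite("pics/w2.png",(255*(b/255.)**.7).astype(np.uint8))
E
```

```text
0 235 177
1 236 178
2 236 85
3 234 83
```

View pics/w2.png

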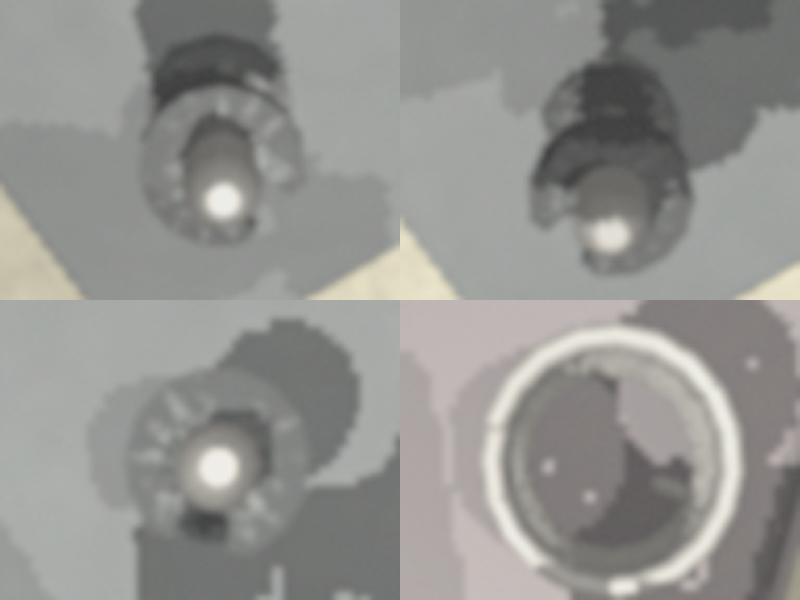

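```bash
cat >> h.py <<'E'
def ray(c,u,v):
    T=np.array(c["cam_to_world"]); d=T[:3,:3]@np.array([(u-c["cx"])/c["fx"],-(v-c["cy"])/c["fy"],-1]); return T[:3,3],d
def onz(c,u,v,z):
    o,d=ray(c,u,v); return o+d*(z-o[2])/d[2]
def tri(L):
    A=0;b=0
    for o,d in L:
        d=d/np.linalg.norm(d); M=np.eye(3)-np.outer(d,d); A=A+M; b=b+M@o
    return np.linalg.solve(A,b)
E
python3 - <<'E'
from h import *
w=[pickle.load(open(f"w{i}.pkl","rb")) for i in range(4)]
tips=[(288.3,225.5),(286.4,234.9),(288.1,125.1)]
print("tip tri",tri([ray(c,*p) for c,p in zip(w,tips)])); tip=[onz(c,*p,88) for c,p in zip(w,tips)]; print(np.round(tip,1))
ctr=np.mean(tip,0)
for c,p in zip(w,[(298.6,226.7),(274.9,233.2),(284.7,139)]):
    for z in(62,69,76):
        d=onz(c,*p,z)-ctr; print("slot",z,np.round(d[:2],1),round(np.rad2deg(np.arctan2(d[1],d[0])),1))
# base square from scene/top/wrist
for n in("top","scene"):
    c=pickle.load(open(n+".pkl","rb")); hsv=cv2.cvtColor(c["image"],cv2.COLOR_BGR2HSV); u0,v0=map(int,uv(c,np.array([466,186,14.])))
    im=c["image"].astype(int); sl=(slice(v0-45,v0+45),slice(u0-45,u0+45)); rg=(im[...,2]-im[...,0])[sl]; v=hsv[sl][...,2]
    lim=12 
    print(n,np.percentile(rg,[5,25,50,75,95])); m=((rg<lim)).astype(np.uint8); m=cv2.morphologyEx(m,cv2.MORPH_OPEN,np.ones((3,3)))
    k,l,st,_=cv2.connectedComponentsWithStats(m); j=1+np.argmax(st[1:,4]); vv,uu=np.where(l==j)
    q=np.array([onz(c,a+u0-45,b+v0-45,14)[:2] for a,b in zip(uu,vv)],np.float32); print(cv2.minAreaRect(q))
# wrist bolts/edges by depth in w2
for i in(0,1,2):
    c=w[i]; P=pts(c); q=P[(abs(P[...,2]-14)<4)&(np.hypot(P[...,0]-466,P[...,1]-186)<95)&(c["range_z"]>0)][:,:2].astype(np.float32); print(i,cv2.minAreaRect(q),len(q))
# spring
c=w[3]; g=c["image"].max(2); g2=g[60:180,220:350]; P=pts(c); m=(P[...,2]>76)&(P[...,2]<95)&(c["range_z"]>0); q=P[m][:,:2].astype(np.float32); print("spring depth",cv2.minEnclosingCircle(q),P[m][:,2].mean())
m=(g2>190).astype(np.uint8); k,l,st,_=cv2.connectedComponentsWithStats(m); j=1+np.argmax(st[1:,4]); vv,uu=np.where(l==j)
e=cv2.fitEllipse(cv2.convexHull(np.stack([uu+220,vv+60],1).astype(np.float32))); print(e)
sc=onz(c,*e[0],84); print(sc); t=onz(c,299.3,126.2,6); d=(t-sc); print("tail",d,np.rad2deg(np.arctan2(d[1],d[0])))
t=onz(c,234+(655-400)/4.167,83+(478-300)/4.167,6)-sc; print(t, np.rad2deg(np.arctan2(t[1],t[0])))
E
```

```text
tip tri [468.48636155 188.59290654  91.83700228]
[[469.2 187.4  88. ]
 [469.8 189.4  88. ]
 [468.6 188.7  88. ]]
slot 62 [13.4 -5.6] -22.7
slot 69 [11.8 -3.6] -16.8
slot 76 [10.2 -1.5] -8.4
slot 62 [13.2 -3.2] -13.7
slot 69 [10.7 -4.4] -22.3
slot 76 [ 8.2 -5.6] -34.3
slot 62 [10.4 -2.1] -11.5
slot 69 [10.  -2.1] -12.0
slot 76 [ 9.6 -2.1] -12.6
top [ 0. 16. 25. 27. 29.]
((466.2688903808594, 185.24420166015625), (120.24085998535156, 121.34323120117188), 63.21800994873047)
scene [ 2.  4. 28. 29. 31.]
((467.45733642578125, 188.74899291992188), (137.09628295898438, 119.82461547851562), 63.5834846496582)
0 ((468.0758972167969, 189.2053680419922), (119.9588851928711, 119.45829772949219), 63.05071258544922) 11712
1 ((467.76226806640625, 188.412353515625), (119.52986145019531, 120.16695404052734), 63.276397705078125) 11406
2 ((468.044677734375, 188.9217071533203), (120.17778015136719, 120.10208892822266), 63.23564529418945) 15117
spring depth ((584.6433715820312, 22.304264068603516), 192.54116821289062) 83.33314403601746
((335.1355285644531, 173.4227752685547), (30.170015335083008, 36.75190353393555), 14.032517433166504)
[513.942864   -66.90835274  84.        ]
tail [-34.10890738 -24.68529976 -78.        ] -144.10598710974404
[-34.56963262 -28.8123464  -78.        ] -140.19020437819995
```

```bash
python3 - <<'E'
from h import *
c=pickle.load(open("w3.pkl","rb")); P=pts(c)
m=(abs(P[...,2]-84)<5)&(np.hypot(P[...,0]-474,P[...,1]+108)<40)&(c["range_z"]>0); q=P[m][:,:2].astype(np.float32); print("depth",cv2.minEnclosingCircle(q),cv2.minAreaRect(q),P[m][:,2].mean())
sc=onz(c,285.1,121.6,84); print(sc)
for a in((655,478),(672,480),(690,486)):
    t=onz(c,234+(a[0]-400)/4.167,83+(a[1]-300)/4.167,6)-sc; print(t, np.rad2deg(np.arctan2(t[1],t[0])))
s=read_state();
for yaw in range(-180,180,15):
    D=down(np.deg2rad(yaw)); a=inverse_kinematics([sc[0],sc[1],62],D); b=inverse_kinematics([468,188.7,150],D)
    print(yaw,*[None if x is None else x.round(2)[[0,2,4,6]] for x in(a,b)])
E
```

```text
depth ((475.40985107421875, -106.35397338867188), 23.836673736572266) ((475.31756591796875, -106.2160873413086), (47.03968811035156, 46.85667037963867), 2.198948860168457) 81.40279910392793
[ 475.23920054 -106.16681396   84.        ]
[  4.13403084  10.44611483 -78.        ] 68.40890814676918
[  4.59145632  14.54778329 -78.        ] 72.48367369595162
[  5.97532389  18.91411122 -78.        ] 72.46769236867223
-180 [ 0.08  0.03 -0.03  1.7 ] [-0.51  0.01 -0.01  1.08]
-165 [ 0.11 -0.02  0.02  1.91] [-0.46 -0.05  0.04  1.3 ]
-150 [ 0.15 -0.07  0.08  2.11] [-0.41 -0.12  0.08  1.52]
-135 [ 0.19 -0.12  0.14  2.32] [-0.36 -0.19  0.12  1.74]
-120 [ 0.26 -0.21  0.24  2.49] [-0.31 -0.25  0.16  1.96]
-105 [ 0.46 -0.47  0.51  2.5 ] [-0.26 -0.32  0.21  2.18]
-90 [ 0.73 -0.87  0.84  2.47] [-0.21 -0.38  0.25  2.4 ]
-75 [ 0.96 -1.28  1.12  2.52] [-0.03 -0.62  0.41  2.52]
-60 [-0.57  1.01 -1.12 -1.45] [ 0.26 -1.07  0.72  2.5 ]
-45 [-0.57  1.01 -1.12 -1.19] [-1.27  1.22 -0.97 -1.9 ]
-30 [-0.57  1.01 -1.12 -0.93] [-1.27  1.22 -0.97 -1.64]
-15 [-0.57  1.01 -1.12 -0.67] [-1.27  1.22 -0.97 -1.38]
0 [-0.57  1.01 -1.12 -0.41] [-1.27  1.22 -0.97 -1.11]
15 [-0.37  0.66 -0.79 -0.45] [-1.06  0.78 -0.59 -1.23]
30 [-0.33  0.59 -0.72 -0.26] [-1.01  0.71 -0.52 -1.03]
45 [-0.29  0.53 -0.64 -0.07] [-0.97  0.64 -0.46 -0.83]
60 [-0.24  0.46 -0.56  0.12] [-0.91  0.56 -0.4  -0.63]
75 [-0.2   0.4  -0.5   0.31] [-0.87  0.49 -0.35 -0.42]
90 [-0.16  0.35 -0.43  0.51] [-0.82  0.42 -0.29 -0.21]
105 [-0.12  0.29 -0.36  0.7 ] [-0.76  0.35 -0.24 -0.  ]
120 [-0.07  0.23 -0.28  0.89] [-0.71  0.28 -0.19  0.21]
135 [-0.03  0.17 -0.21  1.08] [-0.66  0.21 -0.14  0.42]
150 [ 0.    0.12 -0.15  1.29] [-0.61  0.14 -0.09  0.64]
165 [ 0.04  0.08 -0.09  1.5 ] [-0.56  0.08 -0.05  0.86]
```

```bash
python3 - <<'E'
from h import *
D=down(np.pi); x,y=475.3,-106.2
movep([x,y,130],D); movel([x,y,53.3],max_speed=80); clamp(); wait(.2); s=read_state(); print(s["eef_pos"],s["finger_gap"],s["gripper_force"],s["ft_force"],s["time"])
zc=s["eef_pos"][2]; movel([x,y,190],max_speed=120); wait(.2); s=read_state(); print(s["finger_gap"],s["ft_force"],s["torque"],s["time"])
D2=down(np.deg2rad(105)); movep([468.2,188.7,zc-4+118],D2); wait(.3); s=read_state(); print(s["eef_pos"],s["finger_gap"],s["ft_force"],s["torque"],s["qpos"].round(2),s["time"])
pickle.dump((zc,s["ft_force"],s["torque"]),open("z.pkl","wb"))
a=camera("wrist"); b=camera("scene"); pickle.dump((a,b),open("hand.pkl","wb"))
u,v=map(int,uv(b,np.array([468,188.,120]))); i2=cv2.resize(b["image"][v-60:v+60,u-40:u+40],(400,600),interpolation=cv2.INTER_CUBIC)
i1=cv2.resize(a["image"][60:360,180:380],(400,600)); cv2.imwrite("pics/hand.png",(255*(np.hstack([i1,i2])/255.)**.7).astype(np.uint8)); print(u-40,v-60)
E
```

```text
[ 475.36720895 -106.18181568   53.34058763] 46.98056483189056 61.21325286814198 [0.67380399 0.4070833  1.49967128] 8.05
46.59281986344541 [-0.0168532   0.11371747 -0.37333849] [-0.02016975 -0.01488552 -0.04562293] 9.5417
[468.31481468 188.3909961  167.3716803 ] 46.861634413251174 [ 0.55144806 -0.34712726 -0.41078746] [-0.02137875  0.00710608 -0.02057121] [-0.71  0.43  0.27  1.99 -0.17  0.74 -0.07] 11.4583
253 160
```

View pics/hand.png

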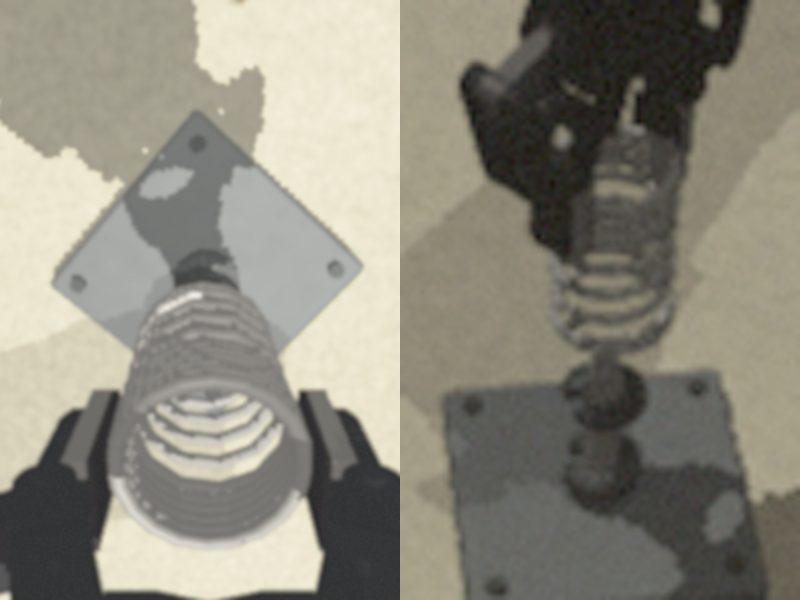

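Spring is gripped across its head and hangs upright. In the right half, its foot at about (612,335) lies above the post and the collars at (605,395) and (605,470).

```bash
cat >> h.py <<'E'
X,Y=468.2,188.7
try: zc,F0,M0=pickle.load(open("z.pkl","rb"))
except Exception: pass
def st(tag=""):
    s=read_state(); f=s["ft_force"]-F0; R=s["tool_rot"]; yaw=np.rad2deg(np.arctan2(R[1,0],R[0,0]))
    tail=yaw-108+26.8   # tail angle in the stand frame
    tail=(tail+180)%360-180
    print(tag,"xy",(s["eef_pos"][:2]-[X,Y]).round(2),"foot %.2f tail %.1f"%(s["eef_pos"][2]-zc+4,tail),"f",f.round(2),"m",(s["torque"]-M0).round(3),"gap %.1f q7 %.2f t %.2f"%(s["finger_gap"],s["qpos"][6],s["time"]),flush=True)
    return s["eef_pos"][2]-zc+4,tail,f,(s["torque"]-M0)
def go(foot,tail,speed=30,guard=None,dx=0,dy=0):
    return movel([X+dx,Y+dy,foot+zc-4],down(np.deg2rad(tail+108-26.8)),max_speed=speed,guard=guard)
E
python3 - <<'E'
from h import *
st("start"); 
_,t,_,_=st(); go(118,t-4); st("rot"); 
print(go(84,t-4,50,3)); wait(.1); st("84")
E
```

```text
start xy [ 0.07 -0.16] foot 118.01 tail 23.8 f [-0.94 -0.2  -1.7 ] m [-0.028 -0.022  0.055] gap 47.1 q7 -0.07 t 11.56
 xy [ 0.07 -0.16] foot 118.01 tail 23.8 f [-0.94 -0.2  -1.7 ] m [-0.028 -0.022  0.055] gap 47.1 q7 -0.07 t 11.56
rot xy [-0.03  0.01] foot 117.98 tail 19.9 f [ 0.86  0.08 -0.79] m [-0.014  0.007  0.062] gap 46.7 q7 -0.13 t 11.81
False
84 xy [0.15 0.08] foot 84.28 tail 19.8 f [-0.58  0.06 -0.79] m [-0.014  0.039  0.002] gap 46.4 q7 -0.11 t 12.74
```

```bash
cat >> h.py <<'E'
def avg(n=8):
    L=[]
    for _ in range(n):
        s=read_state(); L.append(np.r_[s["ft_force"]-F0,s["torque"]-M0]); wait(.02)
    return np.mean(L,0).round(3)
E
python3 - <<'E'
from h import *
print(avg()); print(go(56,19.8,25,3.5)); st("stop"); print(avg()); st()
E
```

```text
[-0.7    0.607 -0.721  0.012 -0.002  0.02 ]
False
stop xy [0.08 0.04] foot 56.13 tail 19.8 f [-0.92  0.4   0.55] m [ 0.024 -0.016 -0.007] gap 46.7 q7 -0.09 t 14.14
[-0.699  0.106 -0.097  0.029 -0.009  0.035]
 xy [0.05 0.04] foot 56.12 tail 19.8 f [-0.47  0.07 -0.74] m [ 0.008 -0.074  0.01 ] gap 47.0 q7 -0.09 t 14.28
```

```bash
python3 - <<'E'
from h import *
g=go(36,19.8,30,3.5); st("36"); print(g,avg())
if not g:
    g=go(22,19.8,15,3.5); st("snag"); print(g,avg())
E
```

```text
36 xy [ 0.08 -0.02] foot 36.07 tail 19.8 f [-0.22  0.45 -0.62] m [ 0.007  0.001 -0.036] gap 46.9 q7 -0.08 t 15.09
False [-0.545  0.377 -0.381  0.016 -0.018  0.007]
snag xy [-0.06  0.01] foot 28.11 tail 19.8 f [-0.25  0.34  3.23] m [ 0.059 -0.117  0.009] gap 46.9 q7 -0.08 t 15.81
True [ 0.019  0.692  3.708  0.083 -0.176  0.039]
```

```bash
python3 - <<'E'
from h import *
t=9.8
while t>-50:
    go(28.1,t,20); a=avg(5); print(round(t,1),a[2],a[5],flush=True)
    if a[2]<1.8 and t<9: break
    t-=4
st()
E
```

```text
9.8 4.064 0.065
5.8 4.31 0.058
1.8 4.19 0.048
-2.2 -0.572 0.009
 xy [-0.71 -0.47] foot 27.75 tail -2.0 f [-2.38 -1.73 -0.53] m [-0.516  0.469 -0.042] gap 47.0 q7 -0.35 t 17.35
```

```bash
python3 - <<'E'
from h import *
go(27.7,-7,20); wait(.1); st(); print(avg())
g=go(17,-7,12,3.5); st("17"); print(g,avg())
E
```

```text
xy [-0.21 -0.08] foot 27.61 tail -6.8 f [-1.15 -0.33 -0.4 ] m [-0.301  0.399  0.042] gap 46.4 q7 -0.41 t 17.70
[-1.965 -0.744 -0.293 -0.257  0.415  0.021]
17 xy [0.03 0.04] foot 17.05 tail -7.0 f [-0.81  0.9  -0.67] m [ 0.046 -0.035 -0.023] gap 46.8 q7 -0.40 t 18.88
False [-0.638  0.477 -0.766  0.044 -0.013  0.012]
```

```bash
python3 - <<'E'
from h import *
g=go(10.5,-7,8,3); h,_,_,_=st("base"); print(g,avg())
go(h+1.5,-7,10); wait(.2); st("back"); print(avg(10))
E
```

```text
base xy [-0.06 -0.05] foot 13.12 tail -7.0 f [-0.29  0.85  2.13] m [ 0.016 -0.197 -0.006] gap 46.8 q7 -0.40 t 19.54
True [-0.06   0.579  3.012  0.018 -0.242  0.024]
back xy [-0.01 -0.04] foot 14.60 tail -7.0 f [0.58 0.95 0.82] m [-0.045 -0.199  0.027] gap 46.7 q7 -0.40 t 20.18
[ 0.056  0.187  0.951 -0.035 -0.181  0.029]
```

```bash
python3 - <<'E'
from h import *
for t in(-22,-36,-50): go(14.7,t,30); print(t,avg(8),flush=True)
base=[]; t=-50
while t>-136:
    t-=2; go(14.7,t,30); wait(.06); a=avg(6); b=np.median(base[-8:]) if len(base)>2 else a[5]; print(t,a[[0,1,2,5]],flush=True)
    if a[5]-b>.045:
        a=avg(12); print("chk",a)
        if a[5]-b>.04: break
    base.append(a[5])
st()
E
```

```text
-22 [-0.505 -0.096  0.654 -0.168 -0.138  0.007]
-36 [-0.348 -0.454  0.87  -0.24  -0.024  0.018]
-50 [-0.826 -0.908  0.853 -0.307  0.073 -0.003]
-52 [-0.487 -1.266  1.337  0.012]
-54 [-0.211 -1.587  0.691  0.036]
-56 [-0.296 -1.239  0.897  0.025]
-58 [-0.462 -1.36   0.664  0.035]
-60 [-0.737 -1.147  1.429  0.011]
-62 [-0.542 -1.152  0.902  0.024]
-64 [-0.35  -1.523  0.944  0.039]
-66 [-0.12  -1.638  1.027  0.032]
-68 [-0.357 -1.312  0.587  0.041]
-70 [-0.338 -1.466  0.676  0.034]
-72 [-0.233 -1.636  0.732  0.027]
-74 [-0.72  -2.005  1.055  0.033]
-76 [-0.693 -1.851  1.173  0.024]
-78 [-0.471 -1.609  1.023  0.011]
-80 [-0.973 -2.332  0.731  0.036]
-82 [-0.777 -1.58   1.162  0.022]
-84 [-0.686 -2.043  1.215  0.031]
-86 [-0.757 -2.115  0.602  0.034]
-88 [-1.307 -1.504  1.08   0.04 ]
-90 [-0.623 -1.842  0.874  0.039]
-92 [-0.859 -1.596  1.099  0.033]
-94 [-1.005 -1.838  1.068  0.025]
-96 [-0.793 -1.91   0.859  0.046]
-98 [-0.495 -1.485  0.845  0.049]
-100 [-0.144 -2.433  0.824  0.066]
-102 [ 0.044 -3.742  0.646  0.056]
-104 [ 0.195 -4.936  1.171  0.076]
-106 [ 0.329 -5.594  0.658  0.098]
chk [ 0.622 -5.24   1.057 -1.485 -0.27   0.088]
 xy [ 0.05 -0.22] foot 14.72 tail -106.0 f [-0.04 -4.86  0.63] m [-1.495 -0.297  0.099] gap 46.5 q7 -1.66 t 33.58
```

```bash
python3 - <<'E'
from h import *
go(14.7,-102.5,15); wait(.1); print(avg(10)); st("pre")
open_gripper(); wait(.3); st("open")
s=read_state(); p=s["eef_pos"]; movel([p[0],p[1],p[2]+120],max_speed=100); 
D=s["tool_rot"]; yaw=np.arctan2(D[1,0],D[0,0])
t,_=view((X,Y,60),330,yaw,True); movep(t,down(yaw)); wait(.2); c=camera("wrist"); b=camera("scene"); pickle.dump((c,b),open("end.pkl","wb")); st("up")
u,v=map(int,uv(c,np.array([X,Y,60.]))); i1=cv2.resize(c["image"][v-45:v+45,u-30:u+30],(400,600),interpolation=cv2.INTER_CUBIC)
u,v=map(int,uv(b,np.array([X,Y,50.]))); i2=cv2.resize(b["image"][v-60:v+60,u-40:u+40],(400,600),interpolation=cv2.INTER_CUBIC)
cv2.imwrite("pics/end.png",(255*(np.hstack([i1,i2])/255.)**.6).astype(np.uint8))
P=pts(b); m=(np.hypot(P[...,0]-X,P[...,1]-Y)<30)&(b["range_z"]>0); print("top z",np.percentile(P[m][:,2],[95,99,100]))
E
```

```text
[-0.034 -4.437  1.017 -1.299 -0.144  0.081]
pre xy [-0.02 -0.03] foot 14.67 tail -102.5 f [-0.52 -4.68  1.46] m [-1.324 -0.092  0.098] gap 46.5 q7 -1.61 t 34.09
open xy [-0.04  0.03] foot 14.68 tail -102.5 f [0.15 0.86 0.19] m [ 0.027 -0.013  0.01 ] gap 85.4 q7 -1.61 t 34.86
up xy [-69.55  28.55] foot 138.04 tail -102.6 f [-1.36  1.21  0.49] m [ 0.059 -0.038  0.04 ] gap 85.1 q7 -1.89 t 36.93
top z [524.26713538 529.84822009 534.13990948]
```

View pics/end.png

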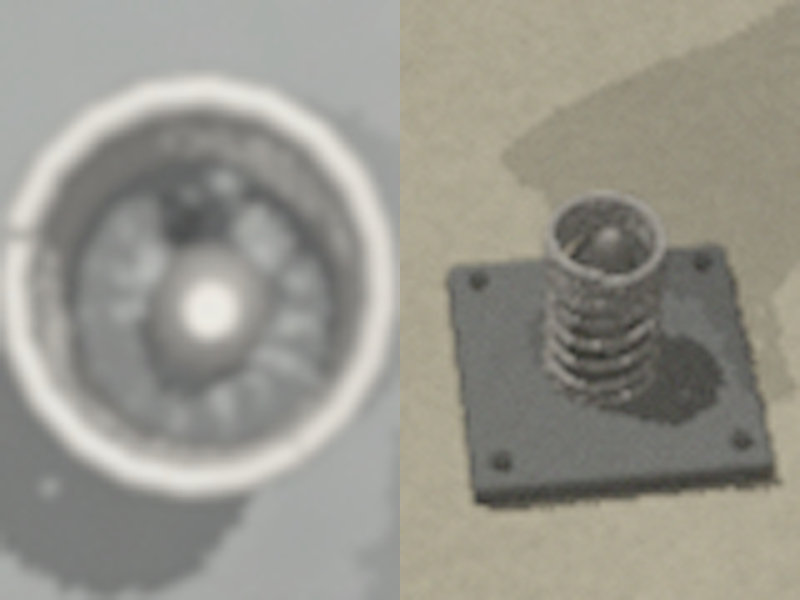

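The spring stands upright over the post: the ring is centred at (200,285) and the post tip at (210,308). I let go with some side load still on, so I'll regrip it lightly where it stands, confirm the tail is at the pin, relax it, and release.

```bash
cat > reg.py <<'E'
from h import *
c,_=pickle.load(open("end.pkl","rb")); P=pts(c)
m=(np.abs(P[...,2]-94)<4)&(np.hypot(P[...,0]-X,P[...,1]-Y)<34)&(c["range_z"]>0); q=P[m][:,:2].astype(np.float32)
print(cv2.minEnclosingCircle(q),cv2.minAreaRect(q),P[m][:,2].mean())
u,v=uv(c,np.array([X,Y,60.])); u,v=int(u)-30,int(v)-45
print("img ring",onz(c,u+200/6.67,v+285/6.67,94),"tip",onz(c,u+210/6.67,v+308/6.67,88))
# tilt: lower coils outline (z 20..80)
E
python3 reg.py
```

```text
((470.9174499511719, 188.9545135498047), 23.82851791381836) ((470.921142578125, 188.8511505126953), (46.601600646972656, 46.491031646728516), 68.43245697021484) 91.74152465364931
img ring [470.95196557 188.53003962  94.        ] tip [468.07151061 188.30659417  88.        ]
```

```bash
python3 - <<'E'
from h import *
dx,dy=2.7,.1
go(110,-102.5,150,None,dx,dy); go(14.7,-102.5,90,4,dx,dy); wait(.1); a0=avg(10); print("free",a0)
clamp(); wait(.2); a1=avg(10); print("grip",a1); st()
t=-102.5; ang=np.deg2rad(-102.5-26.8); tg=np.array([-np.sin(ang),np.cos(ang)])
for k in range(14):
    t-=1.5; go(14.7,t,30,None,dx,dy); wait(.06); a=avg(8); f=(a-a1); print(t,a[[0,1,2,5]],"tan %.2f mz %.3f"%(f[:2]@tg,f[5]),flush=True)
    if f[5]>.055 or f[:2]@tg>4: break
st()
E
```

```text
free [-0.526  0.572  0.305  0.017 -0.006  0.028]
grip [-1.966 -0.796  2.205 -0.169  0.296  0.014]
 xy [2.65 0.03] foot 14.68 tail -102.5 f [-1.94 -1.07  2.6 ] m [-0.218  0.257  0.011] gap 46.3 q7 -1.62 t 39.92
-104.0 [-2.182 -1.771  2.316  0.055] tan 0.45 mz 0.041
-105.5 [-1.995 -3.232  2.291  0.073] tan 1.52 mz 0.059
 xy [2.7  0.01] foot 14.70 tail -105.5 f [-2.63 -3.86  1.62] m [-0.921  0.374  0.057] gap 46.7 q7 -1.66 t 40.80
```

```bash
python3 - <<'E'
from h import *
dx,dy=2.7,.1
go(15.5,-103.3,15,None,dx,dy); wait(.1); print(avg(10)); 
open_gripper(); wait(.3); go(135,-103.3,100,None,dx,dy)
s=read_state(); D=s["tool_rot"]; yaw=np.arctan2(D[1,0],D[0,0]); t,_=view((X,Y,60),330,yaw,True); movep(t,down(yaw)); wait(.2)
c=camera("wrist"); P=pts(c); st()
m=(np.abs(P[...,2]-94)<4)&(np.hypot(P[...,0]-X,P[...,1]-Y)<34)&(c["range_z"]>0); print(cv2.minEnclosingCircle(P[m][:,:2].astype(np.float32)),np.percentile(P[m][:,2],[10,50,90]))
print(finish_job())
E
```

```text
[-1.696 -2.82   0.979 -0.663  0.264  0.051]
 xy [-68.96  29.48] foot 138.06 tail -103.4 f [-1.1   0.19  0.76] m [ 0.039 -0.018  0.04 ] gap 85.7 q7 -1.90 t 44.11
((470.7782897949219, 189.3424530029297), 23.77994728088379) [90.28349318 91.5069405  93.2110473 ]
the job is handed in; nothing more can be done
None
```

I handed the job in at about 44 s of robot time: the spring is down on the base over the post and standing upright, with its tail turned clockwise against the stop pin and the gripper clear. The tail went straight through the upper slot and needed a twist of about 22° at the lower one. I couldn't see the tail at the pin, so that contact is judged from force and torque only. I let go once, regripped to confirm it, then relaxed the spring and released it again; highest push seen was about 4 N.

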